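# Draw the dowel out of its pipe and lay it in the V-blocks

## Task

Draw the thick round dowel all the way out of its storage pipe under the shelf (it is too long to come out in one pull) and lay it in the notches of both V-blocks of the cradle, with about the same length sticking out at both ends, then let go. Do not knock against the shelf, do not let the dowel drop or touch the bench, and leave the other two rods, the glue pot and the hammer where they are.

Things in the scene. Friction and masses are not known exactly. Their poses are not given: they have to be found in the camera images.
- dowel: Thick round beech dowel, 25 mm diameter, 480 mm long, about 0.17 kg, balanced at 240 mm: the thickest of the three rods, which lie in any order in the three pipes. It rests loose on its pipe's bottom, held by light friction only. Origin: on its axis at its front end, at the start 28 to 40 mm out in front of the shelf's front edge; its x axis runs along it, back into the pipe.
- rack: Fixed wooden till on the bench: a plinth 70 mm high, three parallel grey pipes on it, a shelf with planes above. Origin: on the bench straight below the middle of the shelf's front edge. x runs along the pipes, into them: draw rods out along -x. Pipes: inner diameter 34, outer 40 mm, 490 mm long; axes at y = -100, 0, 100 mm, z = 90 mm; open mouths at x = 30 mm.
- mouth1 (a point): Centre of the middle pipe's open mouth; the other two mouths lie 100 mm to either side. The dowel has 9 mm of play in its pipe (its axis lies at z = 85.5 mm): once more than half drawn and let go, its front end sags by a few degrees, about 4 with 140 mm still in the pipe.
- shelf_edge (a point): Middle of the shelf's lower front edge, 115 mm above the bench. The shelf juts out 30 mm past the mouths, 370 mm wide, with a lip to z = 165 mm and, just behind it, a case of small drawers to z = 222 mm. An upright gripper has no room close to this edge: rods there are reached with the tool leaning back 30 to 45 degrees, fingers pointing down and in towards the shelf.
- cradle: Fixed V-block cradle: plywood base 270 x 100 x 18 mm with two upright blocks 30 mm thick (x), 84 mm wide (y), centred at x = -100 and +100 mm, tops at z = 90 mm, each with a 90 degree notch 64 mm wide and 32 mm deep (bottom at z = 58 mm) along x. Origin: centre of its underside. The dowel lies along its x axis, either way round; the 170 mm gap between blocks leaves room for fingers.
- cradle_seat (a point): Where the dowel's axis passes, midway between the two V-blocks, when it lies in both notches: 75.7 mm above the bench.
- thin_rod: Bystander: thin round wooden rod, 12 mm in diameter, 460 mm long, in another pipe. Origin: on its axis at its front end; x runs back into the pipe.
- square_bar: Bystander: square wooden bar, 14 x 14 mm, 450 mm long, in another pipe. Origin: on its axis at its front end; x runs back into the pipe.
- glue_pot: Bystander: round cast-iron glue pot, 128 mm in diameter, 101 mm high, 0.9 kg, loose, on the other side from the cradle. Origin: centre of its underside.
- hammer: Bystander: claw hammer lying on the bench between the cradle and the glue pot, in front of the rack, about 280 mm long, 120 mm across its head, 30 mm high, loose. Origin: on the bench under the middle of its length; x runs along the handle to the head.
- table: The dark wooden bench, fixed; its top is at z = 0.

How it is judged:
By the outcome, as a careful person would: the job done as asked, in the order asked, and still so for the second after the job is handed in, with the robot touching nothing.
It also fails if it takes over 58 s, if anything falls off the work surface, if the arm or the gripper's body presses on something with over 40 N, if the wrist force passes 120 N, or if a joint passes its speed limit or range.

## Robot

A 7-joint arm with a two-finger parallel gripper is mounted at the origin on the work surface. World frame = base frame: x ahead of the robot, y to its left, z up, the work surface at z = 0. Lengths are in m, angles in rad, forces in N, time in s.
With the tool pointing down it reaches from about 0.4 to 0.85 m from the base axis. Payload 10.4 kg.
Tool frame: the origin (TCP) lies on the centre line of the jaws, within the pads' length; the fingertips stand r.finger_overhang ahead of it and the grasp point (between the pads) lies 5 mm behind it (r.finger_overhang is the distance from the TCP to the fingertips, in m); z points along the fingers, y is the line along which they close (so a half turn about z gives the same grasp; the last joint's range is limited). The gripper opens to 87 mm and grips with 3 to 60 N. Pads are 19 mm wide; open, the fingers measure 117 mm over their backs; the gripper's body (75 mm by 190 mm) begins 51 mm behind the grasp point.
Start: joints at [-1.14, 0.332, -0.065, 1.46, 0.022, 1.35, -0.088], TCP at [0.274, 0.562, 0.237] pointing down, gripper open.
Joint ranges: [-2.6, 2.6], [-0.5, 2.12], [-1.47, 1.34], [0.16, 2.42], [-1.27, 4.41], [0.06, 2.06], [-2.6, 2.6]. Speed limits (rad/s): [2.22, 2.22, 2.79, 2.79, 3.14, 3.14, 3.14].

## Interface

Orientations are given as a unit quaternion [x, y, z, w].
In Python, from bench import read_state, viewer, r gives the robot as it stands.
- The arm moves only by the tool carry_out, never from a script. Its argument "moves" is a list of rows, each a list of 6 numbers: the shift along the tool's x, y, z in units of 40 mm (1.0 is 40 mm), then the turn, a rotation vector about the tool's x, y, z in units of 8 degrees (1.0 is 8 degrees). A call has 1 to 20 rows; each row shifts and turns the commanded pose from where the row before left it, along the tool's axes as they then stand; what a row does not reach is not made up. A row lasts 1/8 s, in which the tool goes at most 62.5 mm and 10.7 degrees, less where a joint would pass 70% of its speed; a pose out of reach is approached as far as the arm can. A call is refused whole if a number of a shift passes 1 or a number of a turn 1, either way. A call with a gripper value outside its range is refused whole. "fingers" is the finger opening in mm, from 0 to 87, set as the call begins (left out, the last holds). The fingers move at their own pace and stop on an object; "force" is the grip in N (left out, the last holds). Time passes only in rows, so rows that do not move let the fingers close. It gives the time, the measured TCP pose, the force, the opening and the grip force at its end, in the units of the state.
- read_state(): the state, without advancing time (a new reading comes with each control period).
- viewer.camera(name): name is "side" or "top" or "wrist"; returns a dict with "pixels" (480x640x3 uint8, red, green, blue), "range_z" (480x640 float32, m along the optical axis (not along the pixel's ray), 0 where there is no reading), "fx", "fy", "cx", "cy" (pixels), "k1" (the pictures are not rectified: a ray, as slopes to the right and down, at radius r is drawn at 1 + k1 r^2 times it, then the intrinsics apply), "xyz" and "orientation" of the camera in the world. Camera axes: x right, y down, z forward; pixel columns grow to the right and rows downward; lengths in m; the calibration is good to about 2 mm. A picture is of the moment at which its call begins.
- r.close_job(): hands the job in; it is judged then, once.
The state is a dict: "time": time; "joint_positions": joint angles; "joint_vel": joint speeds; "joint_torque": joint torques, N m; "ee_pos": TCP position; "eef_rot": TCP orientation; "ft_force": force on the tool from outside, world axes, zero at the start; "torque": the same for the moment, N m; "width": finger opening in m; "grip_force": force on a finger pad.
Only numpy, scipy, OpenCV 4.12 (cv2) and the standard library are available. Lean on these libraries where they do the work, as an engineer would, in place of code of your own. Each camera call takes 0.05 s, during which the arm holds its last target. There are 200 camera calls.

## Working session

There is one attempt and no reset: what is moved stays moved. The work goes in short steps, Python scripts to look and compute and a tool call to move; the robot and the scene stay as the last step left them, time stands still between calls to the robot, and variables do not carry over. Pictures are saved under pics/ and viewed, at most 10 in all, crops included, and the job is handed in when it is done.

Besides the shell and the picture viewer there is one more tool, called in YAML: its name, and indented under it one key for each argument. carry_out: Moves the arm, as the interface text tells. Its arguments: {"type":"object","properties":{"moves":{"type":"array","items":{"type":"array","items":{"type":"number"}}},"fingers":{"type":"number"},"force":{"type":"number"}},"required":["moves"]}

```bash
mkdir -p pics; ls; cat > h.py <<'E'
import numpy as np, cv2
from scipy.spatial.transform import Rotation as R
from bench import read_state, viewer, r
def cap(n):
    c=viewer.camera(n); np.savez(f'/tmp/{n}.npz',**{k:np.array(v) for k,v in c.items()}); return c
def ld(n): return dict(np.load(f'/tmp/{n}.npz'))
def rays(c,uv):
    uv=np.atleast_2d(uv).astype(float); d=(uv-[c['cx'],c['cy']])/[c['fx'],c['fy']]; s=d.copy()
    for _ in range(20): s=d/(1+c['k1']*(s**2).sum(1,keepdims=True))
    return np.c_[s,np.ones(len(s))]
def pose(c): return np.array(c['xyz']),R.from_quat(c['orientation'])
def plane(c,uv,z):
    o,q=pose(c); w=q.apply(rays(c,uv)); return o+w*((z-o[2])/w[:,2])[:,None]
def cloud(c):
    v,u=np.mgrid[0:480,0:640]; o,q=pose(c); d=rays(c,np.c_[u.ravel(),v.ravel()])*np.array(c['range_z']).reshape(-1,1)
    return (o+q.apply(d)).reshape(480,640,3)
E
python3 - <<'E'
from h import *
for n in('side','top'):
    c=cap(n); cv2.imwrite(f'pics/{n}0.png',c['pixels'][:,:,::-1]); print(n,c['xyz'],c['orientation'],c['fx'],c['k1'])
print(read_state()); print(r.finger_overhang)
E
```

```text
pics
side [0.43110766 0.76966172 0.73211181] [-0.09265324  0.90185759 -0.41960593  0.04471165] 512.7648488975501 0.004015403471048395
top [ 0.48039965 -0.00876082  1.41999801] [ 0.71016984 -0.70288007  0.02019989 -0.03479043] 546.7856851695351 -0.001865388042443609
{'time': 0.1, 'joint_positions': array([-1.13957868,  0.33281871, -0.06472374,  1.46086537,  0.02155348,
        1.34989714, -0.08849792]), 'joint_vel': array([-9.16726993e-05, -9.21142391e-04, -9.35393749e-04, -2.69173525e-03,
       -6.14089733e-04,  3.60141943e-04,  1.52023113e-03]), 'joint_torque': array([ 1.13985981e-03, -6.24550653e+01,  2.46943283e-02, -3.90714133e+01,
       -6.12363685e-02,  3.67184426e-02,  8.34295201e-05]), 'ee_pos': array([0.27382955, 0.56144854, 0.23582343]), 'eef_rot': array([ 2.24950208e-01,  9.74370045e-01, -6.32018749e-04, -1.43081725e-04]), 'ft_force': array([-0.55233975, -0.20660507,  0.69307519]), 'torque': array([ 0.02459274, -0.01967207, -0.00970475]), 'grip_force': 0.0, 'width': 0.08723055559012098}
0.014
```

View pics/side0.png

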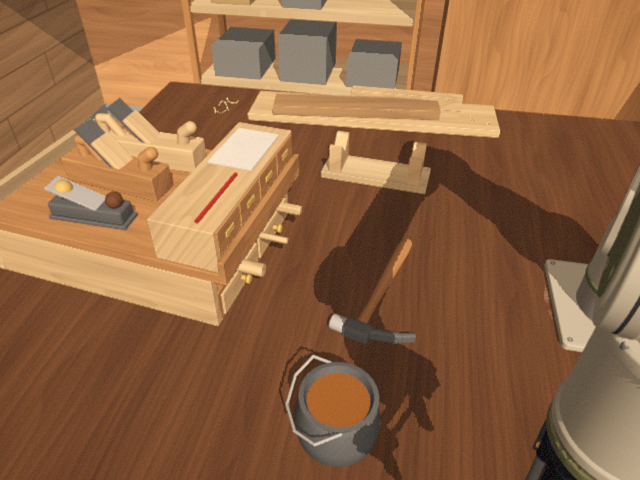

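View pics/top0.png

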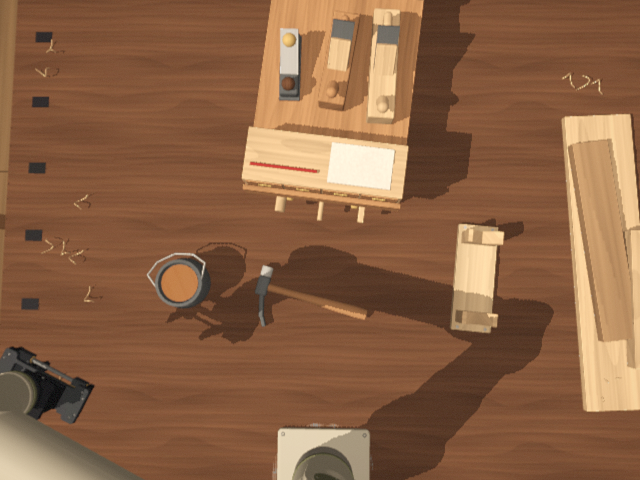

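The thick dowel is the +y rod: (252,269) in side and (281,203) in top. The cradle is on the right of the top view at (475,278), the hammer at (310,293) and the pot at (180,283).

```bash
python3 - <<'E'
from h import *
c=ld('top'); P=cloud(c)
def show(name,m):
    p=P[m]; 
    if len(p)==0: print(name,'none');return
    rc=cv2.minAreaRect((p[:,:2]*1000).astype(np.float32)); print(name,len(p),'ctr',np.round(rc[0],1),'size',np.round(rc[1],1),'ang',round(rc[2],2),'zmed',np.round(np.percentile(p[:,2],[5,50,95]),3)); return cv2.boxPoints(rc)
v,u=np.mgrid[0:480,0:640]; z=P[...,2]
box=lambda a,b,c_,d:(u>=a)&(u<=b)&(v>=c_)&(v<=d)
for n,b in (('dow',box(268,294,193,215)),('mid',box(308,332,198,224)),('rt',box(350,372,203,226))):
    m=b&(z>.06)&(z<.112); show(n,m)
    p=P[m]; vv=v[m]
    # per-row midpoint & front
    for row in np.unique(vv)[::2]:
        q=p[vv==row]; print('  ',row,np.round(q.mean(0),4),len(q),round(np.ptp(q[:,1])*1000,1))
m=box(240,410,120,212); print('case',show('case',m&(z>.21)&(z<.235))); print('lip',show('lip',m&(z>.155)&(z<.172)))
b=box(440,510,215,340)
print(show('base',b&(z>.012)&(z<.024)))
m=b&(z>.083)&(z<.097); print(show('tops',m))
for s in (v<278,v>=278): print(show('blk',b&s&(z>.05)&(z<.1)))
print(show('pot',box(145,215,245,310)&(z>.03)));print(show('ham',box(250,372,260,330)&(z>.01)))
E
```

```text
dow 150 ctr [676.1 112.9] size [24.2 36.3] ang 82.99 zmed [0.086 0.094 0.1  ]
   196 [0.6928 0.116  0.0963] 4 7.0
   198 [0.6884 0.1113 0.0931] 10 22.1
   200 [0.6833 0.1111 0.0943] 10 22.4
   202 [0.6784 0.111  0.0943] 10 21.7
   204 [0.6737 0.1124 0.0923] 11 24.2
   206 [0.6686 0.1134 0.0936] 10 22.2
   208 [0.6635 0.1132 0.0946] 10 22.1
   210 [0.6592 0.1136 0.0901] 10 22.3
mid 88 ctr [660.6  14.1] size [11.7 45.3] ang 83.31 zmed [0.077 0.082 0.087]
   201 [0.6838 0.017  0.0799] 1 0.0
   203 [0.6786 0.012  0.0817] 5 9.8
   205 [0.6737 0.012  0.0807] 5 9.8
   207 [0.6682 0.0131 0.0844] 4 7.3
   209 [0.6638 0.0144 0.0802] 5 10.0
   211 [0.6586 0.0143 0.0824] 5 9.9
   213 [0.6537 0.0142 0.0818] 4 9.8
   215 [0.6488 0.0154 0.0811] 4 7.4
   217 [0.6435 0.0165 0.0836] 5 9.6
   219 [0.639  0.0166 0.08  ] 5 9.8
rt 89 ctr [652.  -85.4] size [13.8 36.9] ang 82.51 zmed [0.081 0.087 0.091]
   206 [ 0.6711 -0.0814  0.0869] 1 0.0
   208 [ 0.6663 -0.0876  0.0867] 6 12.3
   210 [ 0.6613 -0.0864  0.0869] 5 9.7
   212 [ 0.6564 -0.0852  0.0863] 6 12.0
   214 [ 0.6513 -0.0851  0.0878] 6 12.4
   216 [
[... 888 characters left out ...]
9] size [86.2 31. ] ang 84.85 zmed [0.057 0.076 0.089]
[[ 581.323   -430.42734]
 [ 612.1709  -433.20816]
 [ 619.91235 -347.33194]
 [ 589.06445 -344.55112]]
blk 497 ctr [ 401.5 -371.1] size [86.  30.1] ang 84.84 zmed [0.057 0.077 0.091]
[[ 382.62115 -412.59665]
 [ 412.6421  -415.30692]
 [ 420.3758  -329.64304]
 [ 390.35486 -326.93277]]
pot 2329 ctr [511.3 216.3] size [139.8 432.3] ang 10.12 zmed [0.053 0.089 0.102]
[[404.44458  416.80356 ]
 [480.39966   -8.760823]
 [618.06226   15.809326]
 [542.1072   441.37372 ]]
ham 1418 ctr [417.8  42.6] size [289.6 148.2] ang 74.49 zmed [0.015 0.023 0.03 ]
[[ 307.67496  -77.06144]
 [ 450.44315 -116.68839]
 [ 527.88513  162.32004]
 [ 385.1169   201.94699]]
```

```bash
python3 - <<'E'
from h import *
c=ld('side')
im=np.array(c['pixels'])[190:320,200:320,::-1]
t=np.array(ld('top')['pixels'])[180:230,240:410,::-1]; t2=np.array(ld('top')['pixels'])[215:340,440:510,::-1]
a=cv2.resize(im,None,fx=3.2,fy=3.2,interpolation=2); b=cv2.resize(t2,None,fx=3.3,fy=3.3,interpolation=2)
H=416; a=cv2.resize(a,(384,H)); b=cv2.resize(b,(233,H)); cv2.imwrite('pics/crop1.png',np.hstack([a,b]))
E
```

```text
(no output)
```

View pics/crop1.png

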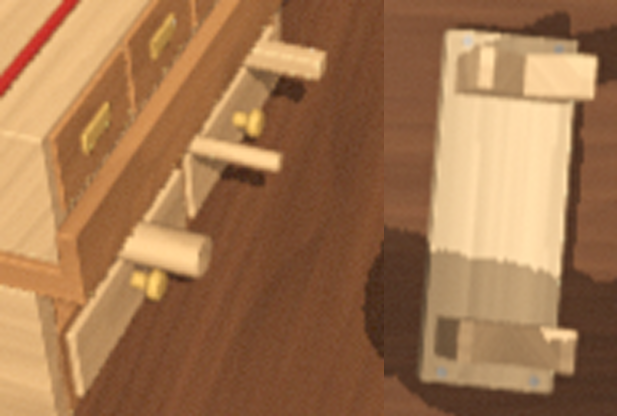

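Dowel confirmed: the +y rod (front end at about (207,255) in the crop), and the V-blocks are seen clearly. Next I'll write a move planner and check the pot.

```bash
cat >> h.py <<'E'
YAW=np.radians(-6.6); O=np.array([.6767,.0112,0])
RK=R.from_euler('z',YAW)
def rack(p): return O+RK.apply(np.array(p)/1000)     # rack mm -> world m
def unrack(w): return RK.inv().apply(np.array(w)-O)*1000
def orient(yaw,lean,pitch=0): # tool y = +y' , tool x = -x' , z leaning to +x' by lean deg
    return R.from_euler('z',yaw)*R.from_matrix(np.c_[[-1,0,0],[0,1,0],[0,0,-1.]])*R.from_euler('y',-np.radians(lean))
def plan(grasp,yaw,lean,off=.005):
    s=read_state(); q=R.from_quat(s['eef_rot']); g=orient(yaw,lean)
    t=np.array(grasp)+g.apply([0,0,off]); 
    print('turn units',np.round(np.degrees((q.inv()*g).as_rotvec())/8,2),'shift units cur axes',np.round(q.inv().apply(t-s['ee_pos'])/.04,2),'goal axes',np.round(g.inv().apply(t-s['ee_pos'])/.04,2))
    return t
E
python3 - <<'E'
from h import *
P=cloud(ld('top')); v,u=np.mgrid[0:480,0:640]
m=(u>150)&(u<212)&(v>248)&(v<308)&(P[...,2]>.06)&(P[...,2]<.14); p=P[m]; print(np.percentile(p,[1,50,99],axis=0))
m=(u>145)&(u<215)&(v>245)&(v<312)&(P[...,2]<.3); print('max z',P[m][:,2].max())
print(plan(rack([-120,100,205]),YAW,0)); print(plan(rack([-20,100,85.5]),YAW,40))
E
```

```text
[[0.42497196 0.29709205 0.06114814]
 [0.48256083 0.35261197 0.08957421]
 [0.551287   0.41829286 0.10416534]]
max z 0.10881295768825439
turn units [-0.01 -0.   -2.42] shift units cur axes [-11.42  -6.59   0.9 ] goal axes [ -8.59 -10.01   0.9 ]
[0.56898898 0.12432973 0.2       ]
turn units [-0.86 -4.95 -2.32] shift units cur axes [-13.86  -5.73   3.86] goal axes [ -6.08 -10.01  10.13]
[0.6715189  0.11246662 0.08166978]
```

carry_out:
  moves:
    - [0, 0, 0, 0, 0, -0.8]
    - [0, 0, 0, 0, 0, -0.8]
    - [0, 0, 0, 0, 0, -0.82]
    - [-0.72, -0.83, 0, 0, 0, 0]
    - [-0.72, -0.83, 0, 0, 0, 0]
    - [-0.72, -0.83, 0, 0, 0, 0]
    - [-0.72, -0.83, 0, 0, 0, 0]
    - [-0.72, -0.83, 0, 0, 0, 0]
    - [-0.72, -0.83, 0, 0, 0, 0]
    - [-0.72, -0.83, 0, 0, 0, 0]
    - [-0.72, -0.83, 0, 0, 0, 0]
    - [-0.72, -0.83, 0, 0, 0, 0]
    - [-0.72, -0.83, 0, 0, 0, 0]
    - [-0.72, -0.83, 0, 0, 0, 0]
    - [-0.72, -0.83, 0, 0, 0, 0]
    - [0, 0, 0, 0, -1, 0]
    - [0, 0, 0, 0, -1, 0]
    - [0, 0, 0, 0, -1, 0]
    - [0, 0, 0, 0, -1, 0]
    - [0, 0, 0, 0, -1, 0]
  fingers: 60

```text
time: 2.6
ee_pos: [0.5708, 0.1265, 0.2368]
eef_rot: [0.054, 0.937, -0.019, 0.344]
ft_force: [1.0, -0.7, 0.3]
width: 0.0601
grip_force: 0.0
```

```bash
python3 - <<'E'
from h import *
print(plan(rack([-20,100,85.5]),YAW,40)); c=cap('wrist'); cv2.imwrite('pics/w1.png',c['pixels'][:,:,::-1]); print(read_state()['joint_positions'])
P=cloud(c); print(c['xyz'], unrack(c['xyz']))
W=((P-O).reshape(-1,3)@RK.as_matrix()*1000).reshape(480,640,3)
m=(abs(W[...,1]-100)<25)&(W[...,0]<-5)&(W[...,0]>-60)&(W[...,2]>60)&(W[...,2]<115)
p=W[m]; print(len(p),np.percentile(p,[1,5,50,95,99],axis=0).round(1))
t=p[:,2]>92; print(p[t].mean(0))
E
```

```text
turn units [ 0.01  0.03 -0.  ] shift units cur axes [ 0.57 -0.07  4.6 ] goal axes [ 0.55 -0.06  4.6 ]
[0.6715189  0.11246662 0.08166978]
[-0.60508474 -0.14530621  0.07244868  2.16044254  0.71560551  0.65529087
  0.45216698]
[0.4175778  0.14282369 0.30207648] [-272.53338402  100.96862069  302.07648349]
1118 [[-33.1  86.7  75.3]
 [-32.8  88.2  78.2]
 [-30.3  98.6  92.9]
 [ -7.9 109.   97.9]
 [ -5.6 110.2  98.3]]
[-21.41814744  98.58393575  95.83027985]
```

View pics/w1.png

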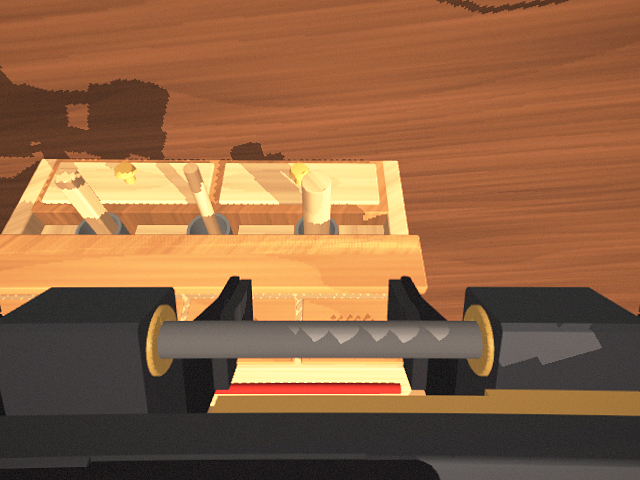

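Wrist view: the dowel's front end is at (317,185), centred between the fingers at (238,300) and (400,300), with the shelf lip below it.

carry_out:
  moves:
    - [0.55, -0.09, 0, 0, 0, 0]
    - [0, 0, 0.9, 0, 0, 0]
    - [0, 0, 0.9, 0, 0, 0]
    - [0, 0, 0.9, 0, 0, 0]
    - [0, 0, 0.7, 0, 0, 0]
    - [0, 0, 0.6, 0, 0, 0]
    - [0, 0, 0.6, 0, 0, 0]
    - [0, 0, 0, 0, 0, 0]
    - [0, 0, 0, 0, 0, 0]

```text
time: 3.78
ee_pos: [0.6716, 0.1107, 0.0819]
eef_rot: [0.055, 0.938, -0.02, 0.341]
ft_force: [0.2, 0.3, 0.6]
width: 0.0602
grip_force: 0.0
```

```bash
python3 - <<'E'
from h import *
print(plan(rack([-20,99,85.5]),YAW,40)); s=read_state(); print(unrack(s['ee_pos']),s['ft_force'],s['joint_positions'].round(2))
E
```

```text
turn units [-0.01 -0.   -0.  ] shift units cur axes [0.01 0.02 0.  ] goal axes [0.01 0.02 0.  ]
[0.67140396 0.11147325 0.08166978]
[-16.5465887   98.24389808  81.89554334] [0.22246189 0.26542638 0.64666107] [-0.55  0.29  0.19  2.08  1.07  0.3   0.1 ]
```

carry_out:
  moves:
    - [0, 0, 0, 0, 0, 0]
    - [0, 0, 0, 0, 0, 0]
    - [0, 0, 0, 0, 0, 0]
    - [0, 0, 0, 0, 0, 0]
    - [0, 0, 0, 0, 0, 0]
    - [0, 0, 0, 0, 0, 0]
    - [0.2, 0, -0.17, 0, 0, 0]
    - [0.4, 0, -0.335, 0, 0, 0]
    - [0.5, 0, -0.42, 0, 0, 0]
    - [0.5, 0, -0.42, 0, 0, 0]
  fingers: 0
  force: 35

```text
time: 5.03
ee_pos: [0.5873, 0.1205, 0.0815]
eef_rot: [0.054, 0.938, -0.02, 0.342]
ft_force: [2.3, -0.1, 0.4]
width: 0.0239
grip_force: 35.0
```

```bash
python3 - <<'E'
from h import *
s=read_state(); print(unrack(s['ee_pos']),s['ft_force'],s['joint_positions'].round(2)); plan(rack([-20,99,85.5]),YAW,40)
E
```

```text
[-101.35800867   98.30502875   81.53156407] [ 2.26575146 -0.11392568  0.36159458] [-0.67  0.14  0.19  2.26  1.21  0.37 -0.12]
turn units [-0.  0. -0.] shift units cur axes [-1.62  0.02  1.36] goal axes [-1.62  0.02  1.36]
```

carry_out:
  moves:
    - [0.45, 0, -0.378, 0, 0, 0]
    - [0.35, 0, -0.294, 0, 0, 0]
    - [0.2, 0, -0.168, 0, 0, 0]
    - [0, 0, 0, 0, 0, 0]

```text
time: 5.52
ee_pos: [0.5361, 0.1267, 0.0814]
eef_rot: [0.054, 0.938, -0.02, 0.341]
ft_force: [-0.6, 0.8, -0.6]
width: 0.0238
grip_force: 35.0
```

```bash
python3 - <<'E'
from h import *
s=read_state(); print(unrack(s['ee_pos']),s['ft_force'],s['joint_positions'].round(2)); plan(rack([-60,99,85.5]),YAW,40);plan(rack([-60,99,85.5]),YAW,25)
E
```

```text
[-152.98063042   98.58891022   81.43845048] [-0.62383826  0.82720074 -0.58860712] [-0.71  0.05  0.14  2.36  1.24  0.44 -0.2 ]
turn units [ 0. -0. -0.] shift units cur axes [-1.85  0.01  1.54] goal axes [-1.85  0.01  1.54]
turn units [ 0.    1.87 -0.  ] shift units cur axes [-1.81  0.01  1.54] goal axes [-2.15  0.01  1.02]
```

carry_out:
  moves:
    - [0, 0, 0, 0, 0, 0]
    - [0, 0, 0, 0, 0, 0]
    - [0, 0, 0, 0, 0, 0]
    - [0, 0, 0, 0, 0.93, 0]
    - [0, 0, 0, 0, 0.94, 0]
    - [-0.54, 0, 0.255, 0, 0, 0]
    - [-0.54, 0, 0.255, 0, 0, 0]
    - [-0.54, 0, 0.255, 0, 0, 0]
    - [-0.53, 0, 0.255, 0, 0, 0]
    - [0, 0, 0, 0, 0, 0]
    - [0, 0, 0, 0, 0, 0]
  fingers: 48

```text
time: 6.9
ee_pos: [0.6305, 0.1074, 0.0893]
eef_rot: [0.06, 0.962, -0.026, 0.266]
ft_force: [-0.9, -0.6, -0.1]
width: 0.0479
grip_force: 0.0
```

```bash
python3 - <<'E'
from h import *
s=read_state(); print(unrack(s['ee_pos']),s['ft_force'],s['joint_positions'].round(2)); plan(rack([-60,98.6,85.5]),YAW,25); c=cap('side'); cv2.imwrite('pics/s2.png',c['pixels'][:,:,::-1])
E
```

```text
[-56.93235682  90.2429041   89.29022581] [-0.93213883 -0.58333489 -0.05132803] [-0.55  0.23  0.18  2.05  0.55  0.45  0.62]
turn units [-0.17  0.75 -0.04] shift units cur axes [0.13 0.21 0.16] goal axes [0.11 0.21 0.18]
```

View pics/s2.png

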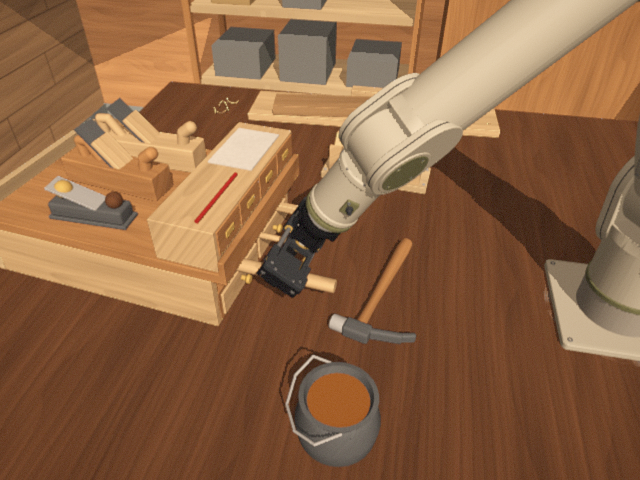

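The dowel protrudes forward to (330,285), flat, and the gripper straddles it near the shelf. The last turn fell short, so I'll correct it.

carry_out:
  moves:
    - [0.05, 0.21, 0.1, 0, 0, 0]
    - [0, 0, 0, -0.05, 0.25, -0.01]
    - [0, 0, 0, -0.05, 0.25, -0.01]
    - [0, 0, 0, -0.05, 0.25, -0.01]
    - [0, 0, 0, 0, 0, 0]

```text
time: 7.58
ee_pos: [0.6328, 0.1161, 0.0852]
eef_rot: [0.057, 0.975, -0.013, 0.216]
ft_force: [-0.2, 0.2, -0.5]
width: 0.0481
grip_force: 0.0
```

```bash
python3 - <<'E'
from h import *
s=read_state(); print(unrack(s['ee_pos']),s['ft_force'],s['joint_positions'].round(2)); plan(rack([-60,98.6,85.5]),YAW,25)
E
```

```text
[-55.71358962  99.16970514  85.18929018] [-0.17647879  0.23803791 -0.51571898] [-0.44  0.27  0.1   1.97  0.33  0.54  0.85]
turn units [-0.01  0.01 -0.01] shift units cur axes [ 0.09 -0.01  0.07] goal axes [ 0.09 -0.01  0.07]
```

carry_out:
  moves:
    - [0.09, 0, 0.07, 0, 0, 0]
    - [0, 0, 0, 0, 0, 0]
    - [0, 0, 0, 0, 0, 0]
    - [0, 0, 0, 0, 0, 0]
    - [0, 0, 0, 0, 0, 0]
    - [0, 0, 0, 0, 0, 0]
    - [0.2, 0, -0.093, 0, 0, 0]
    - [0.4, 0, -0.187, 0, 0, 0]
    - [0.5, 0, -0.233, 0, 0, 0]
    - [0.5, 0, -0.233, 0, 0, 0]
    - [0.5, 0, -0.233, 0, 0, 0]
    - [0.5, 0, -0.233, 0, 0, 0]
    - [0.45, 0, -0.21, 0, 0, 0]
    - [0.35, 0, -0.163, 0, 0, 0]
    - [0, 0, 0, 0, 0, 0]
  fingers: 0

```text
time: 9.45
ee_pos: [0.4806, 0.1336, 0.081]
eef_rot: [0.056, 0.975, -0.013, 0.216]
ft_force: [-0.9, 0.3, -1.4]
width: 0.0238
grip_force: 35.0
```

```bash
python3 - <<'E'
from h import *
s=read_state(); print(unrack(s['ee_pos']),s['ft_force'],s['joint_positions'].round(2)); plan(rack([-90,98.6,85.5]),YAW,25);plan(rack([-90,98.6,85.5]),YAW,15)
E
```

```text
[-208.85702967   99.07699293   80.98938007] [-0.86337197  0.30075971 -1.37362329] [-0.6  -0.01  0.06  2.29  0.51  0.57  0.52]
turn units [-0.01  0.   -0.  ] shift units cur axes [-2.74 -0.01  1.28] goal axes [-2.74 -0.01  1.28]
turn units [-0.01  1.25 -0.  ] shift units cur axes [-2.72 -0.01  1.28] goal axes [-2.9  -0.01  0.79]
```

carry_out:
  moves:
    - [0.053, 0, 0.113, 0, -0.155, 0]
    - [0.053, 0, 0.113, 0, -0.155, 0]
    - [0.053, 0, 0.113, 0, -0.155, 0]
    - [0, 0, 0, 0, 0, 0]

```text
time: 9.95
ee_pos: [0.4818, 0.1333, 0.0657]
eef_rot: [0.056, 0.967, -0.015, 0.247]
ft_force: [-1.2, 0.5, -2.2]
width: 0.0243
grip_force: 35.0
```

carry_out:
  moves:
    - [0, 0, 0, 0, 0, 0]
    - [0, 0, 0, 0, 0, 0]
    - [0, 0, 0, 0, 0, 0]
    - [0, 0, 0, 0, 0, 0]
  fingers: 52

```text
time: 10.45
ee_pos: [0.4818, 0.1335, 0.0662]
eef_rot: [0.056, 0.967, -0.015, 0.248]
ft_force: [-0.4, -0.6, -0.1]
width: 0.0503
grip_force: 0.0
```

```bash
python3 - <<'E'
from h import *
s=read_state(); print(unrack(s['ee_pos']),s['ft_force']); plan(rack([-85,98.6,79]),YAW,15)
for n in('side','top'):
    c=cap(n); P=cloud(c); W=((P-O).reshape(-1,3)@RK.as_matrix()*1000)
    for a in range(-330,0,30):
        q=W[(W[:,0]>a)&(W[:,0]<a+30)&(abs(W[:,1]-99)<16)&(W[:,2]>25)&(W[:,2]<112)]
        if len(q)>5: print(n,a+15,len(q),np.percentile(q[:,1:],[3,97],axis=0).round(0).tolist(), q[:,0].min().round())
E
```

```text
[-207.6356099    99.07471527   66.2005251 ] [-0.41979151 -0.57687155 -0.08756417]
turn units [-0.01  1.72 -0.01] shift units cur axes [-2.81 -0.01  1.32] goal axes [-3.04 -0.01  0.61]
side -315 143 [[95.0, 26.0], [114.0, 75.0]] -318.0
side -285 179 [[94.0, 57.0], [114.0, 77.0]] -300.0
side -225 15 [[107.0, 26.0], [115.0, 29.0]] -233.0
side -195 124 [[94.0, 26.0], [114.0, 83.0]] -209.0
side -165 246 [[95.0, 30.0], [113.0, 86.0]] -180.0
side -135 226 [[94.0, 69.0], [113.0, 88.0]] -150.0
side -105 225 [[94.0, 71.0], [113.0, 90.0]] -120.0
side -75 218 [[94.0, 73.0], [113.0, 93.0]] -90.0
side -45 220 [[92.0, 76.0], [113.0, 94.0]] -60.0
side -15 212 [[93.0, 78.0], [113.0, 97.0]] -30.0
top -225 36 [[89.0, 28.0], [112.0, 84.0]] -227.0
top -195 122 [[90.0, 70.0], [112.0, 84.0]] -210.0
top -165 120 [[89.0, 72.0], [112.0, 86.0]] -180.0
top -135 123 [[89.0, 74.0], [112.0, 87.0]] -150.0
top -105 120 [[89.0, 76.0], [112.0, 90.0]] -120.0
top -75 123 [[89.0, 76.0], [112.0, 91.0]] -89.0
top -45 122 [[89.0, 80.0], [111.0, 94.0]] -60.0
top -15 122 [[89.0, 83.0], [111.0, 97.0]] -30.0
```

carry_out:
  moves:
    - [0, 0, 0, 0, 0.35, 0]
    - [0, 0, 0, 0, 0.35, 0]
    - [0, 0, 0, 0, 0.35, 0]
    - [0, 0, 0, 0, 0.35, 0]
    - [0, 0, 0, 0, 0.32, 0]
    - [-0.6, 0, 0.12, 0, 0, 0]
    - [-0.6, 0, 0.12, 0, 0, 0]
    - [-0.6, 0, 0.12, 0, 0, 0]
    - [-0.6, 0, 0.12, 0, 0, 0]
    - [-0.6, 0.03, 0.12, 0, 0, 0]
    - [0, 0, 0, 0, 0, 0]
    - [0, 0, 0, 0, 0, 0]

```text
time: 12.05
ee_pos: [0.6024, 0.1204, 0.0734]
eef_rot: [0.058, 0.99, -0.008, 0.13]
ft_force: [-0.2, 0.4, -0.0]
width: 0.052
grip_force: 0.0
```

```bash
python3 - <<'E'
from h import *
s=read_state(); print(unrack(s['ee_pos']),s['ft_force'],s['joint_positions'].round(2)); plan(rack([-81,100,79.5]),YAW,15)
E
```

```text
[-86.39478404  99.97056949  73.42373318] [-0.24103233  0.40452288 -0.04633291] [-0.44  0.3   0.12  1.9   0.12  0.71  1.04]
turn units [-0.01 -0.01 -0.01] shift units cur axes [-0.17  0.    0.01] goal axes [-0.17  0.    0.01]
```

carry_out:
  moves:
    - [-0.17, 0, 0.01, 0, 0, 0]
    - [0, 0, 0, 0, 0, 0]
    - [0, 0, 0, 0, 0, 0]
    - [0, 0, 0, 0, 0, 0]
    - [0, 0, 0, 0, 0, 0]
    - [0, 0, 0, 0, 0, 0]
    - [0, 0, 0, 0, 0, 0]
    - [-0.012, 0, -0.05, 0, 0.13, 0]
    - [-0.012, 0, -0.05, 0, 0.13, 0]
    - [-0.012, 0, -0.05, 0, 0.13, 0]
    - [-0.012, 0, -0.05, 0, 0.12, 0]
    - [0, 0, 0, 0, 0, 0]
  fingers: 0
  force: 45

```text
time: 13.55
ee_pos: [0.6102, 0.1195, 0.0837]
eef_rot: [0.058, 0.994, -0.006, 0.095]
ft_force: [-0.1, 0.3, -2.3]
width: 0.0241
grip_force: 45.0
```

```bash
cat > dow.py <<'E'
from h import *
def dowel(n='side',yc=100,zr=(50,112)):
    c=cap(n); P=cloud(c); W=((P-O).reshape(-1,3)@RK.as_matrix()*1000)
    for a in range(-560,180,30):
        q=W[(W[:,0]>a)&(W[:,0]<a+30)&(abs(W[:,1]-yc)<20)&(W[:,2]>zr[0])&(W[:,2]<zr[1])]
        if len(q)>15: print(n,a+15,len(q),np.percentile(q[:,1:],[3,97],axis=0).round(1).tolist(), q[:,0].min().round())
E
python3 - <<'E'
from dow import *
s=read_state(); print(unrack(s['ee_pos']),s['ft_force'],s['torque'],s['joint_positions'].round(2)); dowel()
plan(rack([-80,100,88]),YAW,11)
E
```

```text
[-78.53820712  99.91717493  83.66025887] [-0.09595353  0.32895004 -2.30883999] [ 0.06233487  0.29578341 -0.03710297] [-0.4   0.34  0.11  1.81  0.06  0.82  1.11]
side -305 224 [[95.6, 81.2], [114.6, 99.0]] -316.0
side -275 260 [[94.8, 81.4], [114.7, 99.9]] -290.0
side -245 251 [[93.8, 80.8], [114.4, 99.4]] -260.0
side -215 246 [[94.9, 80.9], [114.0, 99.9]] -230.0
side -185 239 [[94.4, 81.3], [113.7, 99.8]] -200.0
side -155 233 [[94.4, 81.3], [113.9, 100.0]] -170.0
side -125 221 [[94.4, 81.3], [113.6, 100.0]] -140.0
side -95 17 [[108.8, 80.5], [112.5, 96.7]] -110.0
side -5 184 [[92.6, 81.5], [112.9, 100.1]] -18.0
side 25 94 [[90.0, 50.9], [118.6, 97.0]] 10.0
turn units [-0.01 -0.01 -0.01] shift units cur axes [0.01 0.   0.01] goal axes [0.01 0.   0.01]
```

carry_out:
  moves:
    - [0.2, 0, -0.039, 0, 0, 0]
    - [0.4, 0, -0.078, 0, 0, 0]
    - [0.5, 0, -0.097, 0, 0, 0]
    - [0.5, 0, -0.097, 0, 0, 0]
    - [0.5, 0, -0.097, 0, 0, 0]
    - [0.5, 0, -0.097, 0, 0, 0]
    - [0.5, 0, -0.097, 0, 0, 0]
    - [0.5, 0, -0.097, 0, 0, 0]
    - [0.5, 0, -0.097, 0, 0, 0]
    - [0.5, 0, -0.097, 0, 0, 0]
    - [0.2, 0, -0.039, 0, 0, 0]
    - [0, 0, 0, 0, 0, 0]

```text
time: 15.1
ee_pos: [0.4154, 0.1425, 0.0839]
eef_rot: [0.058, 0.994, -0.006, 0.095]
ft_force: [-0.0, 0.1, -2.2]
width: 0.0239
grip_force: 45.0
```

```bash
python3 - <<'E'
from dow import *
s=read_state(); print(unrack(s['ee_pos']),s['ft_force'],s['joint_positions'].round(2)); dowel()
c=ld('side'); cv2.imwrite('pics/s3.png',c['pixels'][:,:,::-1])
E
```

```text
[-274.66434257  100.44335188   83.93873944] [-0.04562182  0.13190468 -2.22335194] [-0.54 -0.03  0.02  2.24  0.16  0.79  0.82]
side -515 114 [[96.4, 81.3], [114.8, 99.4]] -511.0
side -485 311 [[95.1, 80.9], [114.9, 99.7]] -500.0
side -455 302 [[94.7, 80.1], [115.0, 99.8]] -470.0
side -425 295 [[95.0, 81.1], [115.0, 100.0]] -440.0
side -395 288 [[95.3, 81.2], [114.5, 99.7]] -410.0
side -365 278 [[94.8, 80.8], [114.3, 100.2]] -380.0
side -335 191 [[94.7, 81.7], [114.5, 100.3]] -350.0
side -245 103 [[94.6, 82.4], [113.9, 100.0]] -243.0
side -215 249 [[93.9, 81.3], [113.2, 100.6]] -230.0
side -185 241 [[93.0, 82.4], [113.3, 100.1]] -200.0
side -155 234 [[92.6, 81.3], [113.0, 100.1]] -170.0
side -125 225 [[93.7, 81.7], [112.7, 100.4]] -140.0
side -95 225 [[94.0, 82.5], [112.4, 100.5]] -110.0
side -65 216 [[92.8, 80.9], [112.3, 100.6]] -80.0
side -35 125 [[93.3, 83.5], [112.4, 100.5]] -50.0
side 25 87 [[81.5, 51.1], [118.7, 63.7]] 24.0
```

View pics/s3.png

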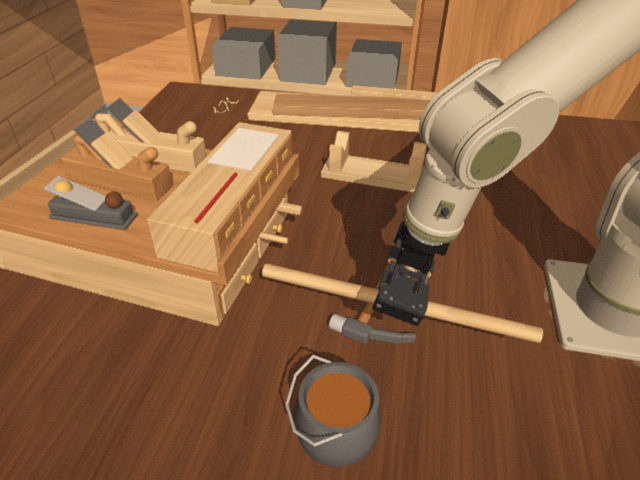

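The dowel is fully out: level, ends at (265,270) and (540,335), above the hammer. I'll lift it next, then yaw it to clear the rack and the base.

carry_out:
  moves:
    - [-0.05, 0, -0.27, 0, 0, 0]
    - [-0.105, 0, -0.54, 0, 0, 0]
    - [-0.105, 0, -0.54, 0, 0, 0]
    - [-0.105, 0, -0.54, 0, 0, 0]
    - [-0.105, 0, -0.54, 0, 0, 0]
    - [-0.05, 0, -0.27, 0, 0, 0]
    - [0, 0, 0, 0, 0, 0]

```text
time: 16.02
ee_pos: [0.416, 0.1427, 0.1944]
eef_rot: [0.058, 0.994, -0.006, 0.095]
ft_force: [-0.7, 0.2, -2.5]
width: 0.0241
grip_force: 45.0
```

carry_out:
  moves:
    - [0, 0, 0, 0.1, 0, 0.5]
    - [0, 0, 0, 0.14, 0, 0.7]
    - [0, 0, 0, 0.14, 0, 0.7]
    - [0, 0, 0, 0.14, 0, 0.7]
    - [0, 0, 0, 0.14, 0, 0.7]
    - [0, 0, 0, 0.14, 0, 0.7]
    - [0, 0, 0, 0.14, 0, 0.7]
    - [0, 0, 0, 0.14, 0, 0.7]
    - [0, 0, 0, 0.14, 0, 0.7]
    - [0, 0, 0, 0.14, 0, 0.7]
    - [0, 0, 0, 0, 0, 0]
    - [0, 0, 0, 0, 0, 0]

```text
time: 17.52
ee_pos: [0.4154, 0.1424, 0.1932]
eef_rot: [0.513, 0.853, -0.053, 0.081]
ft_force: [0.2, 0.3, -2.4]
width: 0.0244
grip_force: 45.0
```

```bash
cat > st.py <<'E'
from h import *
s=read_state(); q=R.from_quat(s['eef_rot'])
# dowel dir (back end) in tool frame for lean 11 level: -x cos + z sin
d=q.apply([-np.cos(np.radians(11)),0,np.sin(np.radians(11))]); 
print('pos',s['ee_pos'].round(3),'dowel yaw',np.degrees(np.arctan2(d[1],d[0])).round(1),'pitch',np.degrees(np.arcsin(d[2])).round(1),'roll',np.degrees(np.arcsin(q.as_matrix()[2,1])).round(1))
g=s['ee_pos']-q.apply([0,0,.005]); print('ends',(g-.24*d).round(3),(g+.24*d).round(3),'f',s['ft_force'].round(1),'j',s['joint_positions'].round(2),s['time'])
def sh(w): print('shift units',np.round(q.inv().apply(w)/.04,2))
E
python3 - <<'E'
from st import *
sh(np.array([.44,-.38,.2])-s['ee_pos'])
E
```

```text
pos [0.415 0.142 0.193] dowel yaw -62.0 pitch 0.1 roll -0.4
ends [0.302 0.355 0.198] [ 0.527 -0.069  0.199] f [ 0.2  0.3 -2.4] j [-0.51 -0.04 -0.08  1.99  0.2   1.22 -0.17] 17.525
shift units [-11.63  -5.58   2.16]
```

carry_out:
  moves:
    - [-0.4, -0.19, 0.074, 0, 0, 0]
    - [-0.75, -0.36, 0.14, 0, 0, 0]
    - [-0.75, -0.36, 0.14, 0, 0, 0]
    - [-0.75, -0.36, 0.14, 0, 0, 0]
    - [-0.75, -0.36, 0.14, 0, 0, 0]
    - [-0.75, -0.36, 0.14, 0, 0, 0]
    - [-0.75, -0.36, 0.14, 0, 0, 0]
    - [-0.75, -0.36, 0.14, 0, 0, 0]
    - [-0.75, -0.36, 0.14, 0, 0, 0]
    - [-0.75, -0.36, 0.14, 0, 0, 0]
    - [-0.75, -0.36, 0.14, 0, 0, 0]
    - [-0.75, -0.36, 0.14, 0, 0, 0]
    - [-0.75, -0.36, 0.14, 0, 0, 0]
    - [-0.75, -0.36, 0.14, 0, 0, 0]
    - [-0.75, -0.36, 0.14, 0, 0, 0]
    - [-0.4, -0.19, 0.07, 0, 0, 0]
    - [0, 0, 0, 0, 0, 0]

```text
time: 19.65
ee_pos: [0.4368, -0.3671, 0.1999]
eef_rot: [0.515, 0.852, -0.053, 0.081]
ft_force: [-1.3, 0.5, -2.9]
width: 0.0236
grip_force: 45.0
```

```bash
python3 - <<'E'
from st import *
plan([.501,-.380,.2],np.radians(-5.1),11)
E
```

```text
pos [ 0.437 -0.367  0.2  ] dowel yaw -62.3 pitch 0.2 roll -0.4
ends [ 0.325 -0.154  0.204] [ 0.548 -0.579  0.205] f [-1.3  0.5 -2.9] j [0.   0.11 0.6  1.84 0.04 1.04 1.06] 19.65
turn units [-1.42 -0.01 -7.01] shift units cur axes [-1.    1.29  0.31] goal axes [-1.6  -0.18  0.43]
```

carry_out:
  moves:
    - [0, 0, 0, -0.14, 0, -0.7]
    - [0, 0, 0, -0.14, 0, -0.7]
    - [0, 0, 0, -0.14, 0, -0.7]
    - [0, 0, 0, -0.14, 0, -0.7]
    - [0, 0, 0, -0.14, 0, -0.7]
    - [0, 0, 0, -0.14, 0, -0.7]
    - [0, 0, 0, -0.14, 0, -0.7]
    - [0, 0, 0, -0.14, 0, -0.7]
    - [0, 0, 0, -0.14, 0, -0.7]
    - [0, 0, 0, -0.14, 0, -0.7]
    - [-0.4, -0.05, 0.08, 0, 0, 0]
    - [-0.4, -0.05, 0.08, 0, 0, 0]
    - [-0.4, -0.05, 0.08, 0, 0, 0]
    - [-0.4, -0.03, 0.08, 0, 0, 0]
    - [0, 0, 0, 0, 0, 0]
    - [0, 0, 0, 0, 0, 0]

```text
time: 21.65
ee_pos: [0.5024, -0.3783, 0.1993]
eef_rot: [0.044, 0.995, -0.005, 0.095]
ft_force: [-0.7, 0.2, -2.5]
width: 0.0237
grip_force: 45.0
```

```bash
python3 - <<'E'
from st import *
plan([.501,-.380,.13],np.radians(-5.1),11)
c=cap('top'); cv2.imwrite('pics/t4.png',c['pixels'][:,:,::-1]); 
for n in('top','side'):
    c=cap(n); P=cloud(c).reshape(-1,3); C=R.from_euler('z',np.radians(-5.1)).inv().apply(P-[.501,-.380,0])*1000
    for a in range(-270,270,30):
        q=C[(C[:,0]>a)&(C[:,0]<a+30)&(abs(C[:,1])<30)&(C[:,2]>150)&(C[:,2]<230)]
        if len(q)>15: print(n,a+15,len(q),np.percentile(q[:,1:],[3,97],axis=0).round(1).tolist(),q[:,0].min().round(),q[:,0].max().round())
E
```

```text
pos [ 0.502 -0.378  0.199] dowel yaw -5.1 pitch -0.1 roll -0.1
ends [ 0.262 -0.357  0.205] [ 0.741 -0.4    0.204] f [-0.7  0.2 -2.5] j [ 0.17  0.27  0.54  1.68 -0.28  1.08  2.28] 21.65
turn units [-0.01 -0.02  0.  ] shift units cur axes [ 0.36 -0.04  1.82] goal axes [ 0.36 -0.05  1.82]
top -165 57 [[5.1, 197.7], [16.3, 213.4]] -179.0 -150.0
top -135 152 [[-6.0, 199.9], [16.1, 214.8]] -150.0 -120.0
top -105 162 [[-6.3, 199.4], [15.4, 214.2]] -120.0 -90.0
top -75 162 [[-6.2, 199.4], [15.9, 214.2]] -90.0 -60.0
top -45 67 [[-8.8, 199.2], [15.0, 215.2]] -60.0 -43.0
top 45 153 [[-7.5, 200.9], [14.8, 214.8]] 31.0 60.0
top 75 156 [[-7.9, 200.4], [15.1, 215.1]] 60.0 90.0
top 105 161 [[-8.1, 200.3], [14.8, 215.5]] 90.0 120.0
top 135 154 [[-8.3, 198.7], [14.2, 214.6]] 120.0 149.0
top 165 158 [[-7.6, 200.2], [14.8, 214.3]] 150.0 180.0
top 195 157 [[-7.7, 199.8], [14.8, 214.4]] 180.0 210.0
top 225 152 [[-8.7, 198.9], [14.0, 215.0]] 210.0 239.0
top 255 24 [[-7.1, 197.9], [13.2, 213.6]] 240.0 245.0
side -225 134 [[1.9, 192.9], [17.6, 214.8]] -236.0 -210.0
side -195 154 [[2.0, 193.5], [17.6, 215.4]] -210.0 -180.0
side -165 153 [[0.7, 193.4], [17.7, 215.2]] -180.0 -150.0
side -135 150 [[0.9, 193.5], [17.1, 215.0]] -150.0 -120.0
side -105 145 [[1.9, 194.2], [17.4, 215.5]] -120.0 -90.0
side -75 144 [[0.9, 193.7], [17.4, 215.4]] -90.0 -60.0
side -45 135 [[2.1, 193.7], [17.0, 216.0]] -60.0 -30.0
side -15 151 [[6.8, 190.5], [28.2, 223.8]] -30.0 -0.0
side 15 150 [[2.8, 189.9], [27.1, 224.4]] 0.0 30.0
side 45 136 [[-0.0, 194.5], [15.6, 215.7]] 30.0 60.0
side 75 131 [[-1.0, 194.0], [17.4, 215.6]] 60.0 90.0
side 105 131 [[-1.6, 192.9], [16.2, 215.8]] 90.0 120.0
side 135 128 [[-0.8, 193.9], [16.8, 215.7]] 120.0 150.0
side 165 127 [[-0.1, 193.7], [15.9, 215.7]] 150.0 180.0
side 195 122 [[0.2, 193.8], [16.7, 215.4]] 180.0 210.0
side 225 124 [[-1.3, 193.0], [15.0, 216.0]] 210.0 240.0
```

View pics/t4.png

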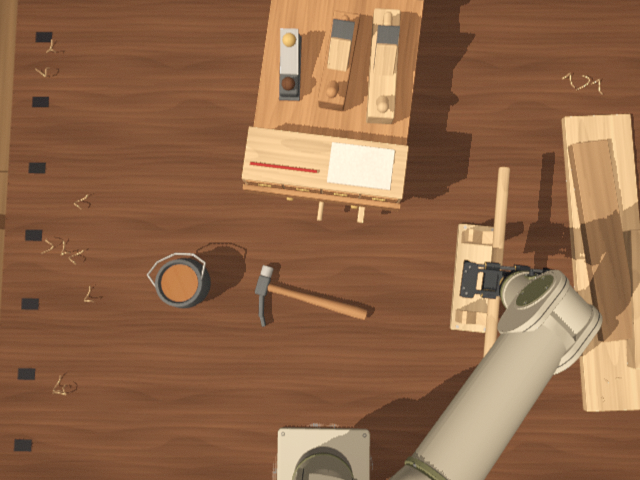

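The dowel is level over the cradle; in top its ends are at (503,170) and about (489,355). Measured from the cradle it sits +4.5 mm along and +3.5 mm across, so I'll correct that while lowering.

carry_out:
  moves:
    - [0.11, -0.09, -0.02, 0, 0, 0]
    - [0.1, 0, 0.54, 0, 0, 0]
    - [0.1, 0, 0.54, 0, 0, 0]
    - [0.1, 0, 0.54, 0, 0, 0]
    - [0.1, 0, 0.54, 0, 0, 0]
    - [0.06, 0, 0.3, 0, 0, 0]
    - [0.03, 0, 0.16, 0, 0, 0]
    - [0, 0, 0, 0, 0, 0]
    - [0, 0, 0, 0, 0, 0]

```text
time: 22.92
ee_pos: [0.499, -0.3818, 0.0937]
eef_rot: [0.044, 0.994, -0.005, 0.095]
ft_force: [-0.1, 0.6, -1.9]
width: 0.0238
grip_force: 45.0
```

```bash
cat > cr.py <<'E'
from st import *
for n in('top','side'):
    c=cap(n); P=cloud(c).reshape(-1,3); C=R.from_euler('z',np.radians(-5.1)).inv().apply(P-[.501,-.380,0])*1000
    for a in range(-270,270,30):
        q=C[(C[:,0]>a)&(C[:,0]<a+30)&(abs(C[:,1])<18)&(C[:,2]>55)&(C[:,2]<125)]
        if len(q)>15: print(n,a+15,len(q),np.percentile(q[:,1:],[3,97],axis=0).round(1).tolist(),q[:,0].min().round(),q[:,0].max().round())
E
python3 cr.py
```

```text
pos [ 0.499 -0.382  0.094] dowel yaw -5.1 pitch -0.0 roll -0.1
ends [ 0.259 -0.361  0.099] [ 0.737 -0.403  0.098] f [-0.1  0.6 -1.9] j [ 0.21  0.38  0.51  1.79 -0.37  0.89  2.38] 22.925
top -165 16 [[7.9, 89.9], [12.3, 107.0]] -164.0 -151.0
top -135 103 [[-7.8, 93.7], [12.3, 109.3]] -150.0 -120.0
top -105 165 [[-7.5, 62.0], [15.6, 109.4]] -120.0 -90.0
top -75 148 [[-10.6, 65.4], [12.9, 108.8]] -90.0 -60.0
top -45 38 [[-9.9, 97.3], [11.8, 110.6]] -60.0 -48.0
top 15 21 [[-11.8, 94.2], [10.9, 109.0]] 12.0 30.0
top 45 134 [[-11.9, 94.0], [11.3, 109.7]] 30.0 60.0
top 75 144 [[-11.3, 63.3], [13.0, 109.2]] 60.0 90.0
top 105 183 [[-10.8, 59.8], [16.5, 109.4]] 90.0 120.0
top 135 132 [[-11.1, 93.8], [11.3, 109.7]] 120.0 150.0
top 165 132 [[-11.7, 95.2], [11.2, 109.7]] 150.0 180.0
top 195 130 [[-12.3, 94.7], [11.0, 110.3]] 180.0 210.0
top 225 131 [[-11.9, 94.4], [10.8, 109.2]] 210.0 240.0
side -225 132 [[-4.1, 87.7], [14.1, 109.4]] -239.0 -210.0
side -195 137 [[-4.0, 88.1], [14.7, 109.4]] -210.0 -180.0
side -165 132 [[-4.2, 87.2], [13.9, 109.6]] -180.0 -150.0
side -135 129 [[-5.0, 88.1], [13.1, 109.6]] -150.0 -120.0
side -105 167 [[-14.1, 67.2], [13.5, 109.5]] -120.0 -90.0
side -75 130 [[-11.9, 72.5], [14.6, 109.3]] -90.0 -60.0
side -45 101 [[-3.4, 87.5], [13.0, 109.6]] -60.0 -31.0
side -15 55 [[5.4, 82.8], [17.8, 104.2]] -30.0 -1.0
side 15 79 [[2.8, 84.7], [17.7, 107.9]] 1.0 29.0
side 45 117 [[-3.8, 88.0], [12.4, 110.0]] 30.0 60.0
side 75 143 [[-14.3, 57.9], [14.2, 110.4]] 61.0 90.0
side 105 147 [[-14.8, 67.7], [11.6, 110.4]] 90.0 120.0
side 135 111 [[-3.9, 89.6], [11.9, 110.6]] 121.0 150.0
side 165 112 [[-3.6, 88.8], [12.5, 110.2]] 150.0 180.0
side 195 109 [[-5.2, 89.5], [11.0, 110.5]] 180.0 210.0
side 225 88 [[-5.6, 90.3], [11.8, 110.7]] 210.0 239.0
```

carry_out:
  moves:
    - [0.03, 0, 0.16, 0, 0, 0]
    - [0.03, 0, 0.16, 0, 0, 0]
    - [0.02, 0, 0.1, 0, 0, 0]
    - [0.01, 0, 0.05, 0, 0, 0]
    - [0, 0, 0, 0, 0, 0]
    - [0, 0, 0, 0, 0, 0]

```text
time: 23.78
ee_pos: [0.4985, -0.3814, 0.0739]
eef_rot: [0.044, 0.995, -0.005, 0.095]
ft_force: [-4.0, 3.4, 3.9]
width: 0.0239
grip_force: 45.0
```

carry_out:
  moves:
    - [0.005, 0, 0.025, 0, 0, 0]
    - [0, 0, 0, 0, 0, 0]

```text
time: 24.02
ee_pos: [0.4986, -0.3814, 0.0738]
eef_rot: [0.044, 0.994, -0.004, 0.095]
ft_force: [-9.4, 7.0, 14.3]
width: 0.0241
grip_force: 45.0
```

carry_out:
  moves:
    - [0.005, 0, 0.025, 0, 0, 0]
    - [0, 0, 0, 0, 0, 0]

```text
time: 24.28
ee_pos: [0.4986, -0.3814, 0.0737]
eef_rot: [0.044, 0.994, -0.004, 0.095]
ft_force: [-13.6, 10.3, 24.7]
width: 0.0239
grip_force: 45.0
```

carry_out:
  moves:
    - [-0.008, 0.04, -0.04, 0, 0, 0]
    - [0, 0, 0, 0, 0, 0]
    - [0.004, 0, 0.02, 0, 0, 0]
    - [0, 0, 0, 0, 0, 0]

```text
time: 24.78
ee_pos: [0.4991, -0.3812, 0.0737]
eef_rot: [0.044, 0.994, -0.006, 0.096]
ft_force: [-5.4, -0.4, 11.1]
width: 0.0239
grip_force: 45.0
```

```bash
python3 cr.py | grep -v -E "(-15|15|75|105) "
```

```text
pos [ 0.499 -0.381  0.074] dowel yaw -5.1 pitch 0.0 roll -0.2
ends [ 0.259 -0.36   0.079] [ 0.737 -0.402  0.079] f [-5.4 -0.4 11.1] j [ 0.22  0.4   0.49  1.8  -0.39  0.85  2.39] 24.775
top -135 84 [[-5.8, 72.4], [12.2, 88.7]] -149.0 -120.0
top -45 33 [[-7.7, 74.0], [10.9, 89.7]] -60.0 -49.0
top 45 131 [[-10.3, 74.1], [12.6, 89.5]] 30.0 60.0
top 135 128 [[-10.6, 72.2], [12.3, 90.1]] 120.0 150.0
top 165 126 [[-10.5, 74.0], [12.3, 89.9]] 150.0 180.0
top 195 128 [[-10.4, 74.4], [12.5, 89.0]] 180.0 210.0
top 225 126 [[-10.0, 75.7], [13.0, 89.5]] 210.0 240.0
side -225 129 [[-3.8, 68.7], [14.1, 90.1]] -238.0 -210.0
side -195 131 [[-3.8, 68.2], [13.4, 89.9]] -210.0 -180.0
side -165 129 [[-3.6, 68.0], [13.3, 89.6]] -180.0 -150.0
side -135 130 [[-4.6, 68.1], [13.8, 90.5]] -150.0 -120.0
side -45 94 [[-3.1, 68.1], [14.4, 89.6]] -60.0 -31.0
side 45 111 [[-2.0, 67.2], [12.9, 89.8]] 30.0 60.0
side 135 107 [[-1.9, 69.3], [13.6, 90.4]] 121.0 149.0
side 165 108 [[-2.5, 69.5], [13.2, 90.6]] 150.0 180.0
side 195 108 [[-4.1, 68.2], [13.8, 90.0]] 180.0 209.0
side 225 58 [[-4.6, 68.6], [13.4, 90.0]] 210.0 231.0
```

carry_out:
  moves:
    - [-0.003, 0, -0.015, 0, 0, 0]
    - [0, 0, 0, 0, 0, 0]

```text
time: 25.12
ee_pos: [0.499, -0.3812, 0.0737]
eef_rot: [0.044, 0.994, -0.006, 0.096]
ft_force: [-2.2, -4.3, 5.2]
width: 0.0241
grip_force: 45.0
```

carry_out:
  moves:
    - [0, 0, 0, 0, 0, 0]
    - [0, 0, 0, 0, 0, 0]
    - [0, 0, 0, 0, 0, 0]
    - [0, 0, 0, 0, 0, 0]
    - [0, 0, -0.3, 0, 0, 0]
    - [0, 0, -0.6, 0, 0, 0]
    - [0, 0, -0.9, 0, 0, 0]
    - [0, 0, -0.9, 0, 0, 0]
    - [0, 0, -0.9, 0, 0, 0]
    - [0, 0, -0.6, 0, 0, 0]
    - [0, 0, 0, 0, 0, 0]
    - [0, 0, 0, 0, 0, 0]
  fingers: 55

```text
time: 26.62
ee_pos: [0.467, -0.3766, 0.2375]
eef_rot: [0.044, 0.995, -0.005, 0.095]
ft_force: [0.5, 0.0, -0.6]
width: 0.0553
grip_force: 0.0
```

```bash
python3 cr.py; python3 - <<'E'
from h import *
a=np.array(ld('side')['pixels'])[100:420,180:500,::-1]; b=np.array(ld('top')['pixels'])[140:400,380:580,::-1]
cv2.imwrite('pics/f.png',np.hstack([cv2.resize(a,(400,400)),cv2.resize(b,(308,400))]))
E
```

```text
pos [ 0.467 -0.377  0.238] dowel yaw -5.1 pitch -0.1 roll -0.0
ends [ 0.227 -0.355  0.243] [ 0.705 -0.398  0.242] f [ 0.5  0.  -0.6] j [ 0.16  0.17  0.57  1.7  -0.22  1.15  2.27] 26.625
top -225 127 [[-10.8, 74.2], [12.2, 89.7]] -238.0 -210.0
top -195 138 [[-10.5, 74.3], [12.0, 90.9]] -210.0 -180.0
top -165 132 [[-10.1, 74.4], [11.8, 90.1]] -180.0 -150.0
top -135 135 [[-10.3, 73.2], [11.7, 89.2]] -150.0 -120.0
top -105 151 [[-17.0, 67.4], [16.6, 88.5]] -120.0 -92.0
top 15 126 [[-10.6, 73.4], [12.1, 90.0]] 1.0 30.0
top 45 131 [[-9.7, 72.7], [11.9, 89.1]] 30.0 60.0
top 75 139 [[-11.3, 68.0], [14.2, 89.9]] 60.0 90.0
top 105 175 [[-17.2, 67.3], [16.6, 88.9]] 90.0 120.0
top 135 128 [[-10.2, 75.0], [12.7, 90.9]] 121.0 150.0
top 165 126 [[-10.1, 74.8], [12.4, 90.7]] 150.0 180.0
top 195 128 [[-11.0, 75.0], [12.7, 90.3]] 181.0 210.0
top 225 126 [[-10.8, 73.6], [12.4, 89.4]] 210.0 240.0
side -225 127 [[-2.6, 68.7], [13.2, 90.2]] -239.0 -210.0
side -195 134 [[-4.6, 68.1], [12.9, 90.0]] -210.0 -180.0
side -165 129 [[-4.7, 69.2], [13.6, 89.5]] -180.0 -150.0
side -135 128 [[-5.2, 68.4], [12.4, 90.2]] -150.0 -120.0
side -105 90 [[-5.1, 67.1], [13.7, 91.0]] -120.0 -90.0
side -75 114 [[-5.7, 68.8], [13.8, 90.1]] -90.0 -60.0
side -45 121 [[-2.4, 67.8], [13.5, 90.6]] -60.0 -30.0
side -15 120 [[-3.8, 70.3], [13.9, 90.6]] -30.0 -0.0
side 15 120 [[-5.3, 69.5], [13.7, 90.3]] 0.0 30.0
side 45 113 [[-6.2, 69.4], [14.7, 89.9]] 30.0 60.0
side 75 122 [[-4.9, 58.6], [14.8, 91.0]] 60.0 90.0
side 105 72 [[-6.3, 79.6], [11.8, 89.7]] 90.0 120.0
side 135 110 [[-3.2, 69.4], [14.0, 90.3]] 120.0 150.0
side 165 111 [[-4.5, 69.1], [13.4, 90.9]] 150.0 180.0
side 195 104 [[-2.9, 71.2], [13.5, 90.2]] 180.0 209.0
side 225 60 [[-3.6, 69.5], [13.9, 90.4]] 210.0 229.0
```

View pics/f.png

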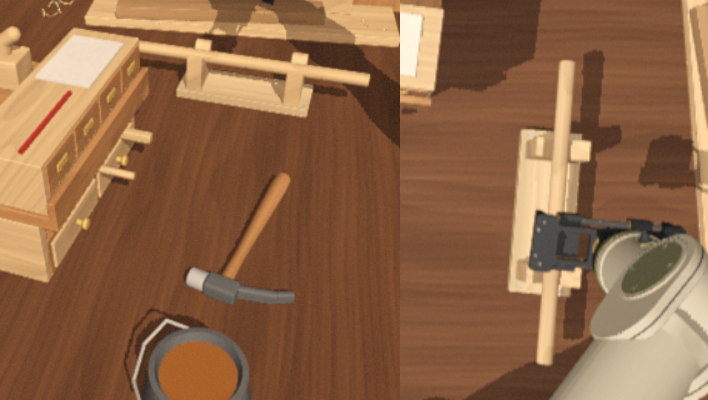

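The dowel lies in both notches, level and centred: ends at (140,45) and (368,78) in the side crop, about ±240 mm from the cradle's middle. The gripper is clear and nothing else has moved.

```bash
python3 -c "
from bench import r
print(r.close_job())"
```

```text
the job is handed in; nothing more can be done
None
```

The dowel is out of its pipe and resting in both V-blocks, sticking out about equally at each end; the gripper is clear, the other items look unmoved, and the job is handed in at about 27 s.

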